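# Set the scan mast in the hub's bore to its yellow band

### The arm

A 6-joint arm with a two-finger parallel gripper is mounted at the origin on the work surface. World frame = base frame: x ahead of the robot, y to its left, z up, the work surface at z = 0. Lengths are in m, angles in rad, forces in N, time in s.
With the tool pointing down it reaches from about 0.35 to 0.85 m from the base axis. Payload 8.1 kg.
Tool frame: the origin (TCP) lies midway between the tips of the shut fingers; the grasp point (between the pads) lies 19 mm behind it (robot.grip_point_offset is the distance from the TCP to the grasp point, in m); z points along the fingers, y is the line along which they close (so a half turn about z gives the same grasp; the last joint's range is limited). The gripper opens to 93 mm and grips with 3 to 60 N. Pads are 15 mm wide; open, the fingers measure 128 mm over their backs; the gripper's body (75 mm by 188 mm) begins 65 mm behind the grasp point.
Start: joints at [-1.418, 0.13, 1.488, -0, 1.523, -0.085], TCP at [0.141, -0.583, 0.219] pointing down, gripper open.
Joint ranges: [-2.96, 2.96], [-0.89, 2.26], [0.02, 2.5], [-1.34, 4.48], [0, 2.73], [-2.66, 2.66]. Speed limits (rad/s): [2.39, 2.39, 2.79, 3.14, 3.14, 3.14].

### API

Orientations are given as a rotation vector (axis times angle).
In Python, from plant import robot, read_camera, job gives the robot as it stands.
- The arm moves only by the shell command python3 -m inch 'ROWS' [FORCE]. ROWS is JSON, one flat list of numbers, 5 for each row, row after row: the shift along the world's x, y, z in mm, then the turn about the world's z in degrees, then the opening in per cent of the stroke, from 0 (shut) to 100 (fully open). In form: [dx, dy, dz, yaw, hand, dx, dy, dz, yaw, hand, ...]. A call has 1 to 10 rows; each row is the pose to reach, as a shift and turn from the pose commanded when the call began; what a row does not reach only later rows make up. A row lasts 1/12 s, in which the tool goes at most 41.7 mm and 7.16 degrees, less where a joint would pass 70% of its speed; a pose out of reach is approached as far as the arm can. A call with a gripper value outside its range is refused whole. The fingers move at their own pace and stop on an object; FORCE is the grip in N (left out, the last holds). Time passes only in rows, so rows that repeat a pose let the fingers close. It gives the time, the measured TCP pose, the force, the opening and the grip force at its end, in the units of the state.
- robot.read_state(): the state, without advancing time (a new reading comes with each control period).
- read_camera(name): name is "scene" or "top" or "wrist"; returns a dict with "image" (400x640x3 uint8, blue, green, red), "K" (3x3 intrinsics, pixels), "extrinsics" (4x4, takes a point from world to camera coordinates); the wrist camera has in their place "mount" (4x4, takes a point from camera to tool coordinates, whose origin is the TCP and whose axes are the flange's). Camera axes: x right, y down, z forward; pixel columns grow to the right and rows downward; lengths in m; the calibration is good to about 2 mm. A picture is of the moment at which its call begins: read the wrist's pose just before it. There is no depth.
- job.close_job(): hands the job in; it is judged then, once.
The state is a dict: "t": time; "q": joint angles; "dq": joint speeds; "joint_torque": joint torques, N m; "tool_pos": TCP position; "orientation": TCP orientation; "force": force on the tool from outside, world axes, zero at the start; "wrist_torque": the same for the moment, N m; "opening": finger opening in m; "gripper_force": force on a finger pad.
Only numpy, scipy, OpenCV 4.12 (cv2) and the standard library are available. Lean on these libraries where they do the work, as an engineer would, in place of code of your own. Each camera call takes 0.05 s, during which the arm holds its last target. There are 200 camera calls.

### The job

Take the black scan-target mast with the yellow band and push it upright, same end down, into the bore of the hub on the turntable until the lower edge of the yellow band is level with the rim of the bore, then let go so that it stays standing there. Leave the red-banded mast and the steel tool holder standing where they are.

Things in the scene. Friction and masses are not known exactly. Their poses are not given: they have to be found in the camera images.
- mast: The mast to insert: a matt black round tube, 32 mm in diameter, 160 mm long, 0.11 to 0.18 kg, standing upright on the bench, with white dots near its top and a yellow top rim and one yellow band 20 mm wide, its lower edge 55 mm above its underside. Origin: centre of its underside; z up along its axis. Its heading does not matter.
- bore_mouth (a point): Centre of the bore's rim, 110 mm above the bench, z up. Bore: 40 mm wide, flared to 50 at the rim, in a steel boss 74 mm wide on a red-spoked hub (160 mm wide, 48 high) fixed on a black turntable (260 mm wide, 20 thick). In it a stiff grey plug, top 20 to 28 mm below the rim, sinks under a push of about 12 N, stays where pushed and bears the mast; it could go to 80 mm, too deep.
- spare_mast: Bystander: the same black tube, 32 mm in diameter and 160 mm long, but with a red band (85 to 105 mm above its underside) and a red top rim; stands loose on the bench. Origin: centre of its underside, z up its axis.
- tool_holder: Bystander: a steel machine tool holder standing loose on the bench, taper upward, 130 mm high, 63 mm across its flange (34 to 50 mm up), about 0.8 kg. Origin: centre of its underside, z up its axis.

How it is judged:
At the end, for the whole second after the job is handed in: The yellow-banded mast stands in the bore, released, at rest, its underside 55 mm (within 10) below the rim, within 12 mm of the bore axis and 10 degrees of upright. The red-banded mast and the tool holder stand upright (within 10 degrees) within 30 mm of their start (z of mast in the frame of bore_mouth between -0.065 and -0.045 m and horizontal distance between mast and bore_mouth below 0.012 m and angle between each of mast, spare_mast, tool_holder's own z axis and vertical below 0.18 rad and linear speed of mast below 0.02 m/s and distance of each of spare_mast, tool_holder from where it was at the start of the episode below 0.03 m); the robot touches nothing.
It fails at once if the red-banded mast is moved more than 30 mm or tipped over (distance of spare_mast from where it was at the start of the episode above 0.03 m or angle between spare_mast's own z axis and vertical above 0.5 rad).
It fails at once if the tool holder is moved more than 30 mm or tipped over (distance of tool_holder from where it was at the start of the episode above 0.03 m or angle between tool_holder's own z axis and vertical above 0.5 rad).
It also fails if it takes over 51 s, if anything falls off the work surface, if the arm or the gripper's body presses on something with over 40 N, if the wrist force passes 120 N, or if a joint passes its speed limit or range.

## Working session

There is one attempt and no reset: what is moved stays moved. The work goes in short steps, Python scripts to look and compute and a shell command to move; the robot and the scene stay as the last step left them, time stands still between calls to the robot, and variables do not carry over. Pictures are saved under pics/ and viewed, at most 10 in all, crops included, and the job is handed in when it is done.

```bash
mkdir -p pics; ls; python3 - <<'E'
from plant import robot, read_camera
import cv2
for n in("scene","top"):
    c=read_camera(n); cv2.imwrite(f"pics/{n}0.png",c["image"]); print(n,c["K"],c["extrinsics"])
s=robot.read_state();print(s["t"],s["tool_pos"],s["orientation"],s["force"],s["opening"])
E
```

```text
pics
scene [[430.71640801   0.         325.82857301]
 [  0.         430.71640801 198.5809837 ]
 [  0.           0.           1.        ]] [[ 0.26767108  0.96349023 -0.00622647 -0.06333297]
 [ 0.7330691  -0.20784205 -0.64761978 -0.34861039]
 [-0.62526946  0.16878465 -0.76193822  1.36418429]
 [ 0.          0.          0.          1.        ]]
top [[445.20410415   0.         315.96618499]
 [  0.         445.20410415 203.94187148]
 [  0.           0.           1.        ]] [[-0.02939885 -0.99949256 -0.01226065 -0.0420453 ]
 [-0.99028197  0.03079159 -0.13562261  0.53860852]
 [ 0.13593131  0.00815435 -0.99068471  0.99019958]
 [ 0.          0.          0.          1.        ]]
0.1 [ 0.141286   -0.58262194  0.21769503] [-3.11777785e+00 -3.72523941e-01  1.15935356e-04] [ 0.45929071 -0.61695559 -0.24390412] 0.09266009548755029
```

View pics/scene0.png

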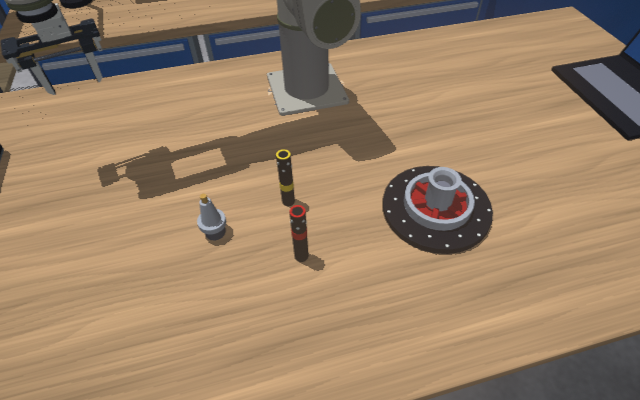

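View pics/top0.png

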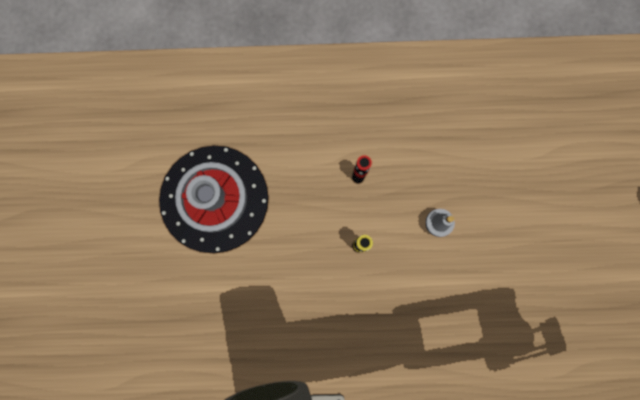

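The scene view shows the yellow rim at about (284,155), the red rim at (298,211), the tool holder at (211,220) and the bore rim at (445,177). The top view shows yellow at (365,243), red at (364,162), the holder at (440,222) and the bore at (204,193).

```bash
cat > h.py <<'E'
import numpy as np, cv2
from plant import robot, read_camera
def cast(K,E,uv,z):
    R,t=E[:3,:3],E[:3,3]; c=-R.T@t
    d=R.T@np.linalg.solve(K,[uv[0],uv[1],1]); return c+d*(z-c[2])/d[2]
def hsv(im,lo,hi): return cv2.inRange(cv2.cvtColor(im,cv2.COLOR_BGR2HSV),np.array(lo),np.array(hi))
def blob_ellipses(m,amin):
    cs,_=cv2.findContours(m,cv2.RETR_EXTERNAL,cv2.CHAIN_APPROX_NONE)
    return [(cv2.fitEllipse(cv2.convexHull(c)),cv2.contourArea(c)) for c in cs if cv2.contourArea(c)>amin and len(c)>8]
E
python3 - <<'E'
from h import *
for n,win in (("scene",(405,145,485,205)),("top",(180,170,228,216))):
    c=read_camera(n);im=c["image"];E=c["extrinsics"];K=c["K"]
    for nm,m in (("yel",hsv(im,(22,150,120),(34,255,255))),("red",hsv(im,(0,190,110),(6,255,255))|hsv(im,(174,190,110),(180,255,255)))):
        for e,a in blob_ellipses(m,12):
            print(n,nm,np.round(e[0],1),np.round(e[1],1),a,cast(K,E,e[0],.16).round(3),cast(K,E,e[0],.0).round(3))
    x0,y0,x1,y1=win
    cv2.imwrite(f"pics/{n}_c.png",cv2.resize(im[y0:y1,x0:x1],None,fx=8,fy=8,interpolation=cv2.INTER_CUBIC))
    print(n,"bore",cast(K,E,(445,177) if n=="scene" else (204,193),.11).round(3))
    print(n,"holder tip",cast(K,E,(205,198) if n=="scene" else (449,219),.13).round(3))
E
```

```text
scene yel [285.  186.5] [ 8.  11.2] 38.0 [ 0.535 -0.168  0.16 ] [ 0.391 -0.151  0.   ]
scene yel [282.8 153.8] [ 9.7 14.5] 98.5 [ 0.44  -0.153  0.16 ] [ 0.272 -0.131 -0.   ]
scene bore [0.56  0.187 0.11 ]
scene holder tip [ 0.494 -0.333  0.13 ]
top yel [363.6 242.7] [14.2 14.7] 147.0 [ 0.439 -0.152  0.16 ] [ 0.446 -0.168  0.   ]
top red [195.  197.9] [20.7 43.4] 128.0 [0.54  0.187 0.16 ] [0.566 0.232 0.   ]
top red [218.4 201.6] [32.7 51.4] 597.0 [0.531 0.139 0.16 ] [0.555 0.176 0.   ]
top red [216.2 177.8] [13.8 27.9] 128.0 [0.58  0.143 0.16 ] [0.613 0.181 0.   ]
top red [361.9 165.8] [ 6.6 10.4] 14.5 [ 0.596 -0.156  0.16 ] [ 0.632 -0.172  0.   ]
top bore [0.558 0.181 0.11 ]
top holder tip [ 0.484 -0.334  0.13 ]
```

View pics/top_c.png

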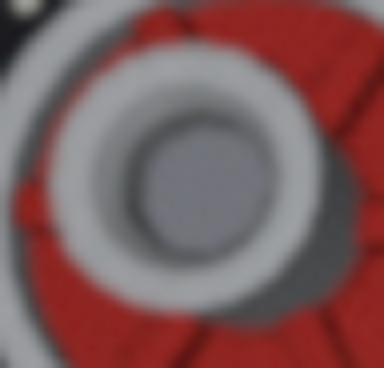

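View pics/scene_c.png

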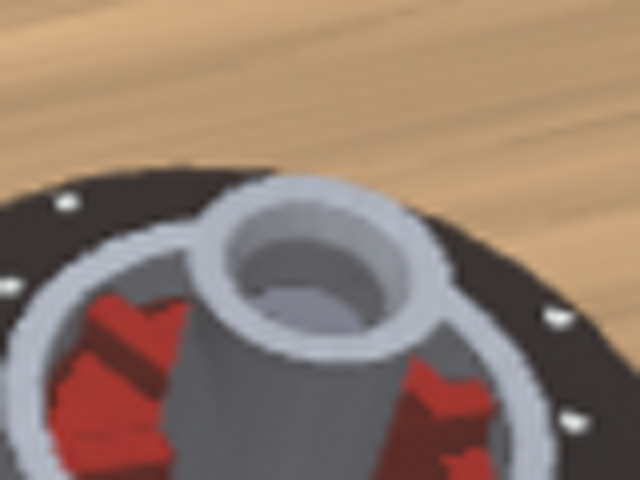

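The top crop shows the boss rim centred at (203.1,192.2) in the full image. The scene crop puts it at (444.9,178.5). The two views agree: the mast is at (0.440,-0.152) and the bore at about (0.561,0.185). Next I move above the mast.

```bash
python3 -m inch '[10,14,5,0,100,30,43,10,0,100,50,72,10,0,100,70,101,10,0,100,92,132,10,0,100,114,164,10,0,100,136,195,10,0,100,158,227,10,0,100,178,256,10,0,100,190,273,10,0,100]' 60; python3 -m inch '[20,29,0,0,100,42,60,0,0,100,62,89,0,0,100,80,115,0,0,100,94,136,0,0,100,104,150,0,0,100,109,157,0,0,100,109,157,0,0,100,109,157,0,0,100]'
python3 - <<'E'
from h import *
s=robot.read_state();c=read_camera("wrist");print(s["tool_pos"],s["orientation"],c["mount"],c["K"]);cv2.imwrite("pics/w1.png",c["image"])
R=cv2.Rodrigues(np.array(s["orientation"]))[0];T=np.eye(4);T[:3,:3]=R;T[:3,3]=s["tool_pos"];E=np.linalg.inv(T@c["mount"])
for e,a in blob_ellipses(hsv(c["image"],(22,150,100),(34,255,255)),100): print(e,a,cast(c["K"],E,e[0],.16))
E
```

```text
t: 1.03
tool_pos: [0.3328, -0.3073, 0.2286]
orientation: [-3.119, -0.375, -0.001]
force: [0.0, -1.0, -0.3]
opening: 0.0927
gripper_force: 0.0
t: 1.78
tool_pos: [0.4401, -0.1533, 0.2285]
orientation: [3.119, 0.374, -0.001]
force: [0.3, -1.6, 0.1]
opening: 0.0932
gripper_force: 0.0
[ 0.44011172 -0.15332752  0.22846304] [ 3.11909282e+00  3.73980414e-01 -9.86622094e-04] [[ 3.13232046e-04 -9.64895462e-01 -2.62634059e-01  7.26049416e-02]
 [ 9.99999877e-01  4.03225998e-04 -2.88762729e-04  6.24485240e-04]
 [ 3.84526728e-04 -2.62633936e-01  9.64895470e-01 -1.66009719e-01]
 [ 0.00000000e+00  0.00000000e+00  0.00000000e+00  1.00000000e+00]] [[315.27643216   0.         316.58870381]
 [  0.         315.27643216 201.78289815]
 [  0.           0.           1.        ]]
((317.4524230957031, 213.45225524902344), (38.48925018310547, 40.47077941894531), 92.24102783203125) 1172.5 [ 0.4397467  -0.15468785  0.16      ]
```

View pics/w1.png

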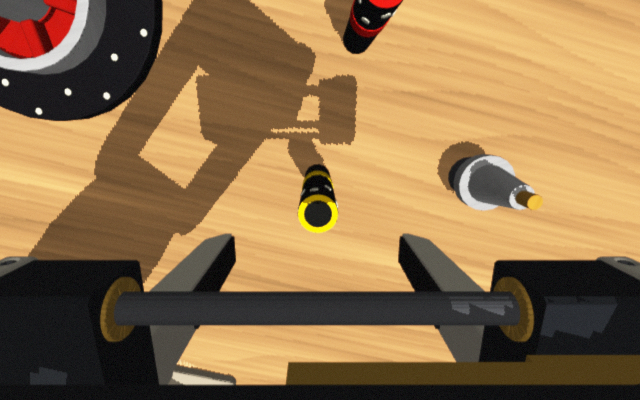

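The wrist view shows the mast's rim at (317,213), between the fingers, with the bystanders clear. I'll descend to grip 115 mm up the mast.

```bash
python3 -m inch '[0,-1,-25,0,100,0,-1,-50,0,100,0,-1,-75,0,100,0,-1,-100,0,100,0,-1,-120,0,100,0,-1,-130,0,100,0,-1,-132,0,100,0,-1,-132,0,100]' 60;  python3 -m inch '[0,0,0,0,0,0,0,0,0,0,0,0,0,0,0,0,0,0,0,0,0,0,0,0,0,0,0,0,0,0,0,0,0,0,0,0,0,0,0,0,0,0,0,0,0,0,0,0,0,0]'
```

```text
t: 2.5
tool_pos: [0.4398, -0.1547, 0.0966]
orientation: [-3.119, -0.371, 0.001]
force: [0.6, -0.1, 0.2]
opening: 0.0927
gripper_force: 0.0
t: 3.33
tool_pos: [0.4403, -0.1541, 0.0966]
orientation: [-3.119, -0.373, 0.0]
force: [0.5, -1.2, -1.3]
opening: 0.0313
gripper_force: 60.1
```

The grip holds: opening 31 mm, force 60 N. Now I lift and stop short of the hub, where the wrist camera can see the bore.

```bash
python3 -m inch '[0,0,10,0,0,0,0,30,0,0,0,0,60,0,0,0,0,90,0,0,0,0,120,0,0,0,10,140,0,0,0,30,150,0,0,0,55,150,0,0,0,85,150,0,0,0,110,150,0,0]';  python3 -m inch '[0,30,0,0,0,0,60,0,0,0,0,90,0,0,0,0,120,0,0,0,0,150,0,0,0,0,175,0,0,0,0,195,0,0,0,0,205,0,0,0,0,209,0,0,0,0,209,0,0,0]'
python3 -m inch '[0,0,0,0,0,0,0,0,0,0]'
python3 - <<'E'
from h import *
s=robot.read_state();c=read_camera("wrist");im=c["image"];cv2.imwrite("pics/w2.png",im)
R=cv2.Rodrigues(np.array(s["orientation"]))[0];T=np.eye(4);T[:3,:3]=R;T[:3,3]=s["tool_pos"];E=np.linalg.inv(T@c["mount"])
P=E@[.561,.185,.11,1];p=c["K"]@P[:3];print("expected px",p/p[2],"boss r",37*c["K"][0,0]/P[2]/1000)
np.savez("w2.npz",K=c["K"],E=E)
c=read_camera("top");cv2.imwrite("pics/top2.png",c["image"])
E
```

```text
t: 4.17
tool_pos: [0.4402, -0.0428, 0.2476]
orientation: [-3.119, -0.372, -0.001]
force: [0.9, -0.9, -1.5]
opening: 0.0313
gripper_force: 60.0
t: 5.0
tool_pos: [0.4402, 0.1651, 0.2467]
orientation: [3.119, 0.374, -0.0]
force: [0.6, 0.6, -2.6]
opening: 0.0315
gripper_force: 60.0
t: 5.17
tool_pos: [0.4405, 0.1638, 0.2467]
orientation: [3.119, 0.371, -0.0]
force: [-0.1, -1.2, -1.8]
opening: 0.0317
gripper_force: 60.0
expected px [324.62858748  57.94223942   1.        ] boss r 41.80763543925214
```

View pics/w2.png

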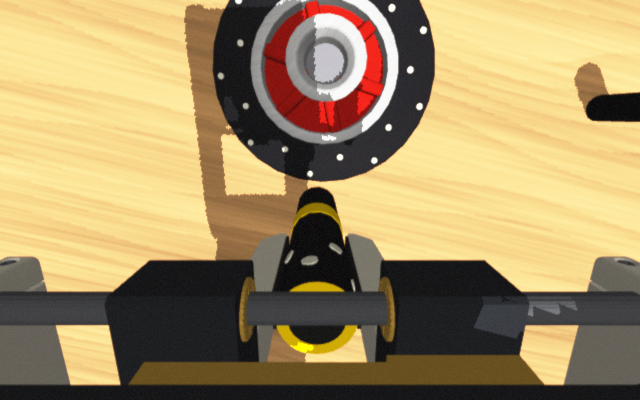

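The wrist view shows the boss rim at about (326,61). The mast is held straight, with its top rim at (316,318) and its lower end at (317,192). I'll zoom in on the rim.

```bash
python3 - <<'E'
from h import *
im=cv2.imread("pics/w2.png")[5:120,270:385];cv2.imwrite("pics/w2c.png",cv2.resize(im,None,fx=5,fy=5,interpolation=cv2.INTER_CUBIC))
d=np.load("w2.npz")
for uv in((326,61),(326,62),(327,61)):print(cast(d["K"],d["E"],uv,.11))
E
```

```text
[0.55885882 0.18321413 0.11      ]
[0.55806291 0.1830153  0.11      ]
[0.55906707 0.18235183 0.11      ]
```

View pics/w2c.png

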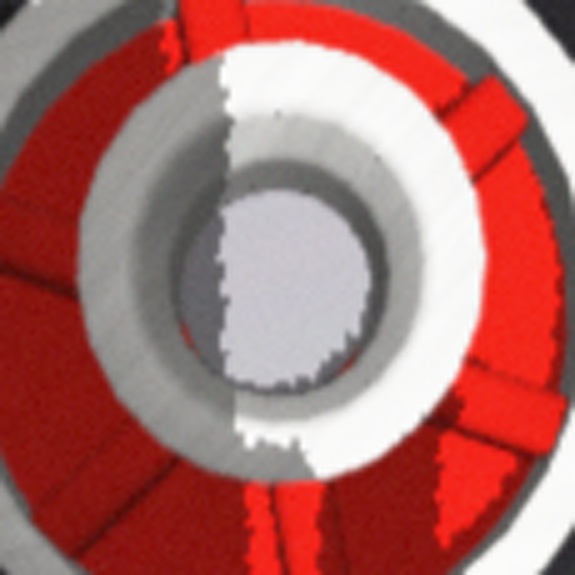

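Rim centre is at about (326.1,57.7), so the bore is at (0.561,0.184). I'll move over it and lower the mast to just inside the mouth.

```bash
python3 -m inch '[15,2,0,0,0,45,7,0,0,0,75,12,0,0,0,100,16,0,0,0,115,19,0,0,0,120,20,0,0,0,120,20,0,0,0,120,20,-10,0,0,120,20,-20,0,0,120,20,-20,0,0]'; python3 -m inch '[0,0,-6,0,0,0,0,-12,0,0,0,0,-18,0,0,0,0,-24,0,0,0,0,-28,0,0,0,0,-28,0,0]'
python3 - <<'E'
from h import *
c=read_camera("scene");a=c["image"][110:200,400:490];b=read_camera("top")["image"][150:240,160:250]
cv2.imwrite("pics/s3.png",cv2.resize(np.hstack([a,b]),None,fx=4.4,fy=4.4,interpolation=cv2.INTER_CUBIC))
E
```

```text
t: 6.1
tool_pos: [0.5583, 0.1844, 0.2235]
orientation: [3.119, 0.373, -0.007]
force: [-0.2, -0.5, -1.9]
opening: 0.0312
gripper_force: 60.0
t: 6.6
tool_pos: [0.5597, 0.1848, 0.1972]
orientation: [3.119, 0.373, -0.003]
force: [-0.3, -0.0, -1.0]
opening: 0.0315
gripper_force: 60.0
```

View pics/s3.png

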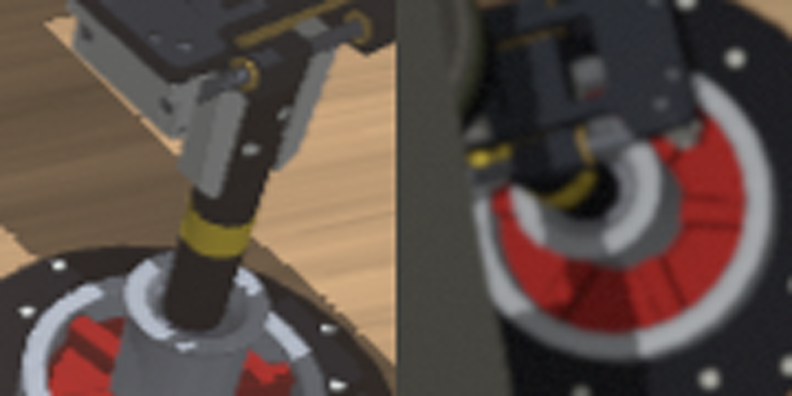

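The mast's end is in the mouth, but in the scene view it leans and sits near the front rim. I'll check that against the expected projection.

```bash
python3 - <<'E'
from h import *
c=read_camera("scene");K,E=c["K"],c["extrinsics"]
s=robot.read_state();print(s["tool_pos"],s["force"],s["wrist_torque"])
def pr(P):
    p=K@(E@[*P,1])[:3];return p[:2]/p[2]
f=lambda p:((p-[400,110])*4.4).round(0)
x,y=.561,.184;z0=s["tool_pos"][2]-.0966
for z in(0,.055,.075,.16):print("axis z",z,f(pr((x,y,z0+z))))
print("rim",f(pr((x,y,.11))), "rim inner front/back",f(pr((x+.025,y,.11))),f(pr((x-.025,y,.11))),"boss edge y-,y+",f(pr((x,y-.037,.11))),f(pr((x,y+.037,.11))))
for e,a in blob_ellipses(hsv(c["image"],(20,120,60),(36,255,255))[110:200,400:490],20):print("yellow",np.array(e[0])*4.4,np.array(e[1])*4.4,a)
E
```

```text
[0.56046536 0.18491886 0.19882626] [-0.12782805  0.0965497  -0.66760432] [-0.02072531  0.01585563  0.03711456]
axis z 0 [190. 308.]
axis z 0.055 [213. 231.]
axis z 0.075 [222. 201.]
axis z 0.16 [263.  63.]
rim [193. 297.] rim inner front/back [215. 333.] [172. 263.] boss edge y-,y+ [126. 312.] [260. 283.]
yellow [216.09674225 227.2457901 ] [52.76443329 72.45755692] 96.5
```

The lean matches pure perspective, so the mast is upright and within about 2 mm of the bore axis. I'll lower it to the plug while watching the force.

```bash
python3 -m inch '[0,0,-3,0,0,0,0,-6,0,0,0,0,-9,0,0,0,0,-11,0,0,0,0,-11,0,0]'; python3 -m inch '[0,0,-2,0,0,0,0,-4,0,0,0,0,-6,0,0,0,0,-8,0,0,0,0,-10,0,0,0,0,-10,0,0]'
```

```text
t: 7.17
tool_pos: [0.56, 0.1848, 0.1868]
orientation: [3.119, 0.373, -0.002]
force: [-0.3, -0.1, -2.2]
opening: 0.0313
gripper_force: 60.0
t: 7.67
tool_pos: [0.5606, 0.1849, 0.1781]
orientation: [-3.119, -0.373, -0.001]
force: [-0.2, -0.7, 1.6]
opening: 0.0314
gripper_force: 60.0
```

```bash
python3 -m inch '[0,0,-2,0,0,0,0,-4,0,0,0,0,-6,0,0,0,0,-8,0,0,0,0,-8,0,0]'; python3 -m inch '[0,0,-2,0,0,0,0,-4,0,0,0,0,-6,0,0,0,0,-8,0,0,0,0,-10,0,0,0,0,-12,0,0,0,0,-12,0,0]'
```

```text
t: 8.08
tool_pos: [0.5608, 0.185, 0.1711]
orientation: [-3.119, -0.373, -0.002]
force: [-2.6, -2.1, 7.4]
opening: 0.0318
gripper_force: 60.0
t: 8.67
tool_pos: [0.5608, 0.185, 0.1591]
orientation: [-3.119, -0.373, -0.002]
force: [-2.5, -1.5, 7.7]
opening: 0.0311
gripper_force: 60.0
```

```bash
python3 -m inch '[0,0,-2,0,0,0,0,-4,0,0,0,0,-6,0,0,0,0,-7,0,0,0,0,-7,0,0,0,0,-7,0,0]'
python3 - <<'E'
from h import *
c=read_camera("scene");K,E=c["K"],c["extrinsics"];im=c["image"];a=im[120:200,400:490]
cv2.imwrite("pics/s4.png",cv2.resize(a,None,fx=7,fy=7,interpolation=cv2.INTER_CUBIC))
def pr(P):
    p=K@(E@[*P,1])[:3];return p[:2]/p[2]
cam=-E[:3,:3].T@E[:3,3];u=cam[:2]-[.561,.185];u/=np.linalg.norm(u)
for z in(.11,.12,.13):print(z,((pr((.561+.016*u[0],.185+.016*u[1],z))-[400,120])*7).round())
print("holder-side front of rim",((pr((.561+.025*u[0],.185+.025*u[1],.11))-[400,120])*7).round())
print(robot.read_state()["tool_pos"],robot.read_state()["force"])
E
```

```text
t: 9.17
tool_pos: [0.5608, 0.185, 0.1522]
orientation: [-3.119, -0.373, -0.002]
force: [-3.4, -1.3, 8.9]
opening: 0.0317
gripper_force: 60.0
0.11 [300. 437.]
0.12 [307. 415.]
0.13 [313. 393.]
holder-side front of rim [294. 457.]
[0.56079982 0.18497065 0.15218822] [-4.04889741 -1.54476882  8.52792882]
```

View pics/s4.png

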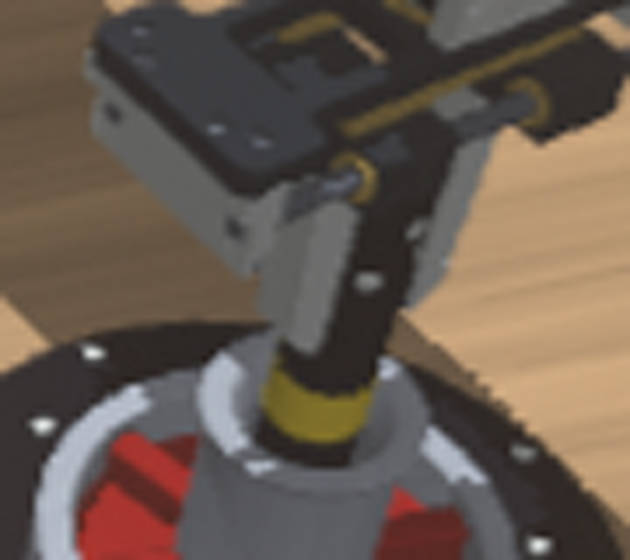

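The band's lower edge is at about (310,442) in the crop, and the rim level on the mast's front face is at about (300,437), so the depth is right within 2–3 mm. I'll ease the side load, then release and retreat upward.

```bash
python3 -m inch '[-1,0,0,0,0,-1,0,0,0,0,-1,0,0,0,0]'; python3 -m inch '[0,0,0,0,15,0,0,0,0,30,0,0,0,0,50,0,0,0,0,70,0,0,0,0,70,0,0,0,0,70,0,0,0,0,70,0,0,0,0,70,0,0,0,0,70,0,0,0,0,70]'; python3 -m inch '[0,0,5,0,70,0,0,20,0,70,0,0,45,0,70,0,0,75,0,70,0,0,105,0,70,0,0,130,0,70,-20,0,145,0,70,-50,0,150,0,70,-80,0,150,0,70,-105,0,150,0,70]';python3 -m inch '[-10,0,0,0,70,-15,0,0,0,70,-15,0,0,0,70,-15,0,0,0,70,-15,0,0,0,70,-15,0,0,0,70]'
python3 - <<'E'
from h import *
s=robot.read_state();T=np.eye(4);T[:3,:3]=cv2.Rodrigues(np.array(s["orientation"]))[0];T[:3,3]=s["tool_pos"]
c=read_camera("scene");w=read_camera("wrist");t=read_camera("top")
EW=np.linalg.inv(T@w["mount"])
cv2.imwrite("pics/s5.png",c["image"]);out=[]
for n,k,E in(("scene",c,c["extrinsics"]),("wrist",w,EW),("top",t,t["extrinsics"])):
    for e,a in blob_ellipses(hsv(k["image"],(22,140,100),(34,255,255)),20):
        print(n,np.round(e[0],1),a,"at z=.215",cast(k["K"],E,e[0],.215).round(4))
E
```

```text
t: 9.47
tool_pos: [0.5604, 0.185, 0.1522]
orientation: [-3.119, -0.373, -0.004]
force: [-0.7, -0.9, 6.4]
opening: 0.0315
gripper_force: 60.0
t: 10.3
tool_pos: [0.5593, 0.1849, 0.1505]
orientation: [3.119, 0.373, -0.0]
force: [-0.3, 0.1, 0.4]
opening: 0.0651
gripper_force: 0.0
t: 11.13
tool_pos: [0.4532, 0.1849, 0.3019]
orientation: [-3.119, -0.372, -0.002]
force: [0.1, -0.1, -0.0]
opening: 0.0654
gripper_force: 0.0
t: 11.63
tool_pos: [0.4399, 0.1848, 0.3004]
orientation: [3.119, 0.372, -0.001]
force: [-0.3, -0.0, 0.2]
opening: 0.065
gripper_force: 0.0
scene [444.9 176.9] 71.5 at z=.215 [0.6441 0.1231 0.215 ]
scene [454.8 142.2] 111.5 at z=.215 [0.5606 0.1852 0.215 ]
wrist [343.9  71.1] 53.5 at z=.215 [0.5466 0.1892 0.215 ]
wrist [354.9  53.2] 1519.0 at z=.215 [0.5603 0.1845 0.215 ]
top [187.9 183. ] 186.5 at z=.215 [0.5607 0.1848 0.215 ]
```

View pics/s5.png

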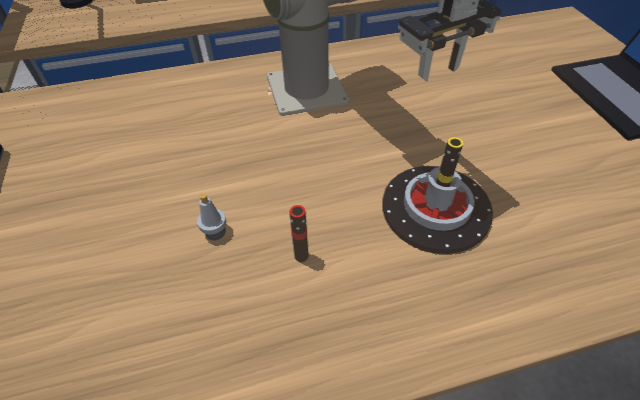

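The mast stands upright in the bore, with its top rim at (455,142). All three views agree on z = 0.215 at (0.5606,0.185). The red mast (298,211) and the holder (211,220) haven't moved.

```bash
python3 -c "
from plant import job
print(job.close_job())"
```

```text
the job is handed in; nothing more can be done
None
```

The yellow-banded mast stands released and upright in the bore, its underside about 55 mm below the rim by the camera check; the red-banded mast and tool holder were left where they stood, and the job was handed in at about 12 s (no verdict was returned).

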